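# Vent and open the spray pot's pressure cap

## Task

Open the glaze spray pot safely: turn its pressure cap anticlockwise until it comes up against the first stop, without pressing down, and keep it turned lightly against that stop for about a second so the pressure bleeds off. Then press the cap down against its spring, turn it on past the stop to the end of its travel, lift it off and stand it upright on the middle of the white tub lid. Do not force the cap or drop it, and leave the cups and jars alone.

Things in the scene. Friction and masses are not known exactly. Their poses are not given: they have to be found in the camera images.
- spray_pot: Fixed aluminium pressure pot, 118 mm across, on a dark 150 mm square foot plate; a brass outlet stub at its side points along its +y. Origin: centre of the foot's underside, z up. Neck rim at z = 160 mm, neck 76 mm across. The closed cap's origin is on the pot's axis at z = 149.7 mm; the cap's disc top is then at 178 mm and its grip bar's top at 204 mm.
- stop_ring: Thin ring in the neck, under the flange, hidden by the cap; carries the first-stop teeth, whose angle differs each time and is not told by this pose: feel for it. Fixed. Origin on the pot's axis, 155 mm up. A turning moment of 0.1 to 0.6 N m about the cap's axis holds the cap rightly against the stop; over 35 N between cap and pot is forcing it.
- pot_cap: Loose black cap, about 0.14 kg: disc 80 mm across, 8 mm thick (20.3 to 28.3 mm above its origin); across it, along its x axis, an upright grip bar 64 mm long, 16 mm thick, 26 mm tall (28.3 to 54.3 mm above the origin); below, a steel stem 40 mm across with two lugs at its foot. Origin: centre of the stem's flat underside, on which it stands; z up.
- cap_bar_end (a point): The +x end of the cap's grip bar: 30 mm from the cap's axis along its x, 41.3 mm above the cap's origin.
- tub_lid: Loose white plastic lid lying flat on the table, 103 mm across. Origin: centre of its underside. Its top face, where the cap is to stand, is 6 to 8 mm above the origin.
- stone_cup_1: Bystander: speckled stoneware cup, 78 mm across, 86 mm tall. Origin: centre of its underside.
- stone_cup_2: Bystander: speckled stoneware cup, 78 mm across, 90 mm tall. Origin: centre of its underside.
- olive_jar: Bystander: small lidded olive jar, 62 mm across and tall. Origin: centre of its underside.
- pot_neck (a point): Centre of the neck's mouth, on the pot's axis, 160 mm up; x, y, z as the pot's. Cap angle = cap's yaw minus pot's yaw, anticlockwise from above positive: closed stop at -2 deg; starts at 4 to 18 deg; first stop between 27 and 47 deg; the lugs come free of the flange at 80 to 86 deg; hard end stop at 86 deg. Up to the first stop the cap turns almost freely.
- cap_top (a point): Centre of the disc's upper face (inside the bar's foot), 28.3 mm above the cap's origin. Pressed down, the cap meets a spring: 4 N at once, then 1.5 N per mm. From 4.2 mm down (10 N) the lugs pass under the first stop; 6 mm takes 13 N; at 10 mm (19 N) the disc meets the rim hard. Keep it pressed until past 76 deg; let up at 80 to 86 deg it rises to rest and lifts straight out.
There are look-alikes about, which are no part of the job. There is more than one size of the tub_lid; the one meant has the size given above.

How it is judged (in metres and radians):
On the way, in this order (a step that is already met when the one before it is completed fails the run):
1. the unpressed cap is held turned against the first stop (more than 1 N on it) for 0.6 s (contact force between pot_cap and stop_ring above 1 N and z of pot_cap in the frame of spray_pot above 0.1475 m and y of cap_bar_end in the frame of spray_pot below 0.0245 m), for 0.6 s.
2. the cap is pressed down at least 3.5 mm and turned past the first stop (z of pot_cap in the frame of spray_pot below 0.1462 m and y of cap_bar_end in the frame of spray_pot above 0.0255 m), for 0.05 s.
3. the cap is lifted clear of the neck (z of pot_cap in the frame of spray_pot above 0.175 m), for 0.05 s.
At the end, for the whole second after the job is handed in: The cap stands upright (within 7 degrees) and at rest on the tub lid, its axis within 25 mm of the lid's middle, the lid still flat on the table (horizontal distance between pot_cap and tub_lid below 0.025 m and angle between pot_cap's own z axis and vertical below 0.12 rad and z of pot_cap in the frame of tub_lid between 0.002 and 0.012 m and height (world z) of tub_lid below 0.005 m and angle between tub_lid's own z axis and vertical below 0.1 rad and linear speed of pot_cap below 0.02 m/s and contact force between pot_cap and tub_lid above 0.3 N); the robot touches nothing.
It fails at once if the cap is forced: more than 35 N between cap and pot (contact force between pot_cap and spray_pot above 35 N).
It fails at once if the cap is dropped: let go away from the pot more than 20 mm above the lid's middle (horizontal distance between pot_cap and spray_pot above 0.06 m and contact force between pot_cap and the fingers below 0.05 N and height (world z) of pot_cap above 0.028 m).
It fails at once if a bystander cup or jar is moved by more than 20 mm (distance of any of stone_cup_1, stone_cup_2, olive_jar from where it was at the start of the episode above 0.02 m).
It also fails if it takes over 67 s, if anything falls off the work surface, if the arm or the gripper's body presses on something with over 40 N, if the wrist force passes 120 N, or if a joint passes its speed limit or range.

## Robot

A 6-joint arm with a two-finger parallel gripper is mounted at the origin on the work surface; the furniture and walls round the work are solid. World frame = base frame: x ahead of the robot, y to its left, z up, the work surface at z = 0. Lengths are in mm, angles in rad, forces in N, time in s.
With the tool pointing down it reaches from about 300 to 875 mm from the base axis. Payload 4.2 kg.
Tool frame: the origin (TCP) lies where the fingers leave the gripper's body, on its centre line; the fingertips stand 73 mm ahead of it and the grasp point (between the pads) lies 54 mm ahead of it; z points along the fingers, y is the line along which they close (so a half turn about z gives the same grasp; the last joint's range is limited). The gripper opens to 85 mm and grips with 20 to 120 N. Pads are 22 mm wide; open, the fingers measure 114 mm over their backs; the gripper's body (76 mm by 85 mm) begins 54 mm behind the grasp point. The pads swing forward as they close: fully open they stand 13 mm farther back than shut.
Start: joints at [-1.303, 0.32, 1.565, -0, 1.257, -0.02], TCP at [163.211, -551.358, 303.938] pointing down, gripper open.
Joint ranges: [-3.11, 3.11], [-0.84, 2.01], [0.21, 2.61], [-1.34, 4.49], [0.05, 2.63], [-2.56, 2.56]. Speed limits (rad/s): [2.57, 2.57, 3.14, 3.14, 3.14, 3.14].

## Interface

Orientations are given as a rotation vector (axis times angle).
In Python, from cell import * gives the robot as it stands.
- The arm moves only by the tool play_rows, never from a script. Its argument "moves" is a list of rows, each an object with "gripper": the finger opening in mm, from 0 to 85.4; "xyz": the shift along the world's x, y, z in mm, a list of three; "yaw": the turn about the world's z in degrees. In form: [{"gripper": gripper, "xyz": [tx, ty, tz], "yaw": yaw}, ...]. A call has exactly 8 rows; each row shifts and turns the commanded pose from where the row before left it; what a row does not reach is not made up. A row lasts 1/10 s, in which the tool goes at most 50 mm and 8.59 degrees, less where a joint would pass 70% of its speed; a pose out of reach is approached as far as the arm can. A call with a gripper value outside its range is refused whole. The fingers move at their own pace and stop on an object; the grip force is fixed at half the most. Time passes only in rows, so rows that do not move let the fingers close, or fill a call up. It gives the time, the measured TCP pose, the force, the opening and the grip force at its end, in the units of the state.
- observe(): the state, without advancing time (a new reading comes with each control period).
- grab_frame(name): name is "side" or "top"; returns (picture, depth): 400x640x3 uint8, blue, green, red; 400x640 float32, mm along the optical axis (not along the pixel's ray), 0 where there is no reading.
- camera_params(name): a dict with "fx", "fy", "cx", "cy" (pixels), "T" (4x4, takes a point from camera to world coordinates). Camera axes: x right, y down, z forward; pixel columns grow to the right and rows downward; lengths in mm; the calibration is good to about 2 mm. A picture is of the moment at which its call begins. camera_params takes no time and is no camera call.
- job_done(): hands the job in; it is judged then, once.
The state is a dict: "t": time; "joint_positions": joint angles; "qvel": joint speeds; "joint_torque": joint torques, N m; "ee_pos": TCP position; "eef_rot": TCP orientation; "contact_force": force on the tool from outside, world axes, zero at the start; "moment": the same for the moment, N m; "gripper_width": opening from 0.0 (shut) to 1.0 (fully open); "grasp_force": force on a finger pad.
Only numpy, scipy, OpenCV 4.12 (cv2) and the standard library are available. Lean on these libraries where they do the work, as an engineer would, in place of code of your own. Each camera call takes 0.05 s, during which the arm holds its last target. There are 200 camera calls.

## Working session

There is one attempt and no reset: what is moved stays moved. The work goes in short steps, Python scripts to look and compute and a tool call to move; the robot and the scene stay as the last step left them, time stands still between calls to the robot, and variables do not carry over. Pictures are saved under pics/ and viewed, at most 10 in all, crops included, and the job is handed in when it is done.

Besides the shell and the picture viewer there is one more tool, called after "Emit:" as name([rows], argument=value, ...), one row to a line, values as JSON. play_rows: Moves the arm, as the interface text tells. Its arguments: {"type":"object","properties":{"moves":{"type":"array","items":{"type":"object","properties":{"gripper":{"type":"number"},"xyz":{"type":"array","items":{"type":"number"}},"yaw":{"type":"number"}}}}},"required":["moves"]}

```bash
mkdir -p pics; ls
python3 - <<'E'
from cell import *
import cv2,numpy as np
for n in ("top","side"):
    p,d=grab_frame(n); cv2.imwrite(f"pics/{n}0.png",p); np.save(f"{n}_d.npy",d)
    c=camera_params(n); print(n,c["fx"],c["cx"],c["cy"],np.round(c["T"],3).tolist())
s=observe();print(s)
E
```

```text
pics
top 447.9759234038555 316.5484231941479 202.9061791428719 [[-0.013, -0.993, 0.118, 313.401], [-0.999, 0.017, 0.029, -66.917], [-0.03, -0.117, -0.993, 1364.675], [0.0, 0.0, 0.0, 1.0]]
side 439.54028390165763 317.70140665674217 201.3167345215893 [[0.991, 0.076, -0.107, 571.111], [0.131, -0.615, 0.778, -873.669], [-0.007, -0.785, -0.62, 794.85], [0.0, 0.0, 0.0, 1.0]]
{'t': 0.1, 'joint_positions': array([-1.30300875e+00,  3.20201352e-01,  1.56553762e+00, -1.95786175e-05,
        1.25743010e+00, -1.99932622e-02]), 'qvel': array([ 7.61774802e-04, -1.23324169e-03, -3.78591761e-03, -1.76262052e-03,
        2.24497308e-05,  3.08225105e-05]), 'joint_torque': array([ 1.31626919e-03, -4.16407907e+01, -2.34704053e+01,  1.34450434e-04,
        4.88553895e-03, -8.43056291e-07]), 'ee_pos': array([ 163.11601865, -551.04966266,  303.18908671]), 'eef_rot': array([-3.10757898e+00, -4.50272214e-01,  3.34871820e-04]), 'contact_force': array([ 0.34608939, -0.39674343, -0.16693522]), 'moment': array([0.00300826, 0.01861476, 0.00015774]), 'grasp_force': 0.0, 'gripper_width': 0.9992132077717294}
```

View pics/top0.png

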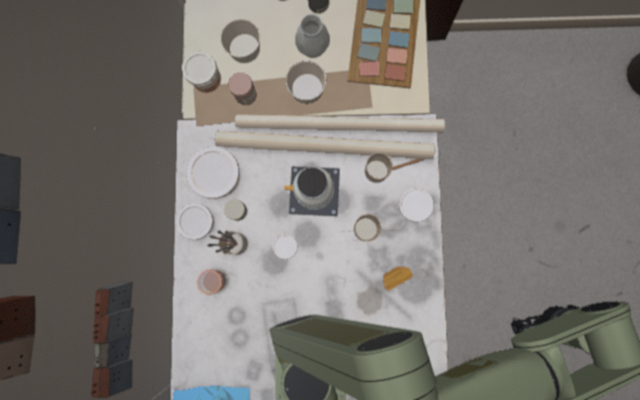

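View pics/side0.png

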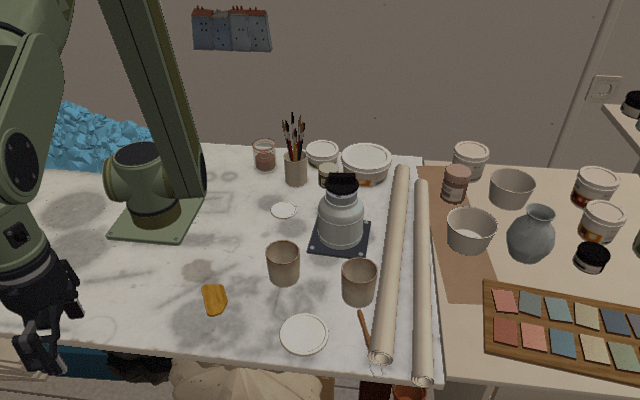

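Top view: pot at about (314,187) with its stub to the left (world +y). The white lid of about 33 px (≈100 mm) is at (417,205); the small one at (285,247) is a look-alike. Side view: cap at (341,187), lid at (304,334).

```bash
cat > h.py <<'E'
import cv2,numpy as np
from cell import *
def ray(n,u,v):
    c=camera_params(n);T=np.array(c["T"]);return T[:3,3],T[:3,:3]@np.array([(u-c["cx"])/c["fx"],(v-c["cy"])/c["fy"],1])
def onz(n,u,v,z):
    o,r=ray(n,u,v);return o+r*(z-o[2])/r[2]
def two(a,b):
    (o1,r1),(o2,r2)=ray("top",*a),ray("side",*b)
    s=np.linalg.lstsq(np.c_[r1,-r2],o2-o1,rcond=None)[0]
    p,q=o1+s[0]*r1,o2+s[1]*r2;return (p+q)/2,np.linalg.norm(p-q)
def cloud(n,d,box):
    u0,v0,u1,v1=box;v,u=np.mgrid[v0:v1,u0:u1];c=camera_params(n);T=np.array(c["T"]);z=d[v0:v1,u0:u1]
    P=np.stack([(u-c["cx"])/c["fx"]*z,(v-c["cy"])/c["fy"]*z,z],-1)
    return P@T[:3,:3].T+T[:3,3]
def blob(m,near):
    cs=cv2.findContours(m.astype(np.uint8),cv2.RETR_EXTERNAL,cv2.CHAIN_APPROX_NONE)[0]
    return min((c for c in cs if cv2.contourArea(c)>60),key=lambda c:abs(cv2.pointPolygonTest(c,near,True)) if cv2.pointPolygonTest(c,near,True)<0 else 0)
E
python3 - <<'E'
from h import *
t=cv2.imread("pics/top0.png");s=cv2.imread("pics/side0.png")
td=np.load("top_d.npy");sd=np.load("side_d.npy")
a=cv2.resize(t[160:225,275:350],None,fx=8,fy=8,interpolation=2)[:, :600]
b=cv2.resize(s[165,:][None] if 0 else s[160:265,295:380],None,fx=5,fy=5,interpolation=2)
h=max(a.shape[0],b.shape[0]);
cv2.imwrite("pics/ca.png",a);cv2.imwrite("pics/cb.png",b)
P=cloud("top",td,(275,160,350,225))
g=t[160:225,275:350].astype(int)
print("valid",(td[160:225,275:350]>0).mean())
for lo,hi in((195,215),(170,185),(2,18)):
    m=(P[...,2]>lo)&(P[...,2]<hi)
    print(lo,m.sum(),np.median(P[m],0), P[m].min(0),P[m].max(0))
# lid
for n,p,im,d in(("top",(417,205),t,td),("side",(304,334),s,sd)):
    hsv=cv2.cvtColor(im,cv2.COLOR_BGR2HSV);print(n,im[p[1],p[0]],im[p[1],p[0]-28],cloud(n,d,(p[0],p[1],p[0]+1,p[1]+1)))
E
```

```text
valid 0.9948717948717949
195 145 [514.52743314 -19.7223571  202.64406318] [481.27609833 -29.78319394 195.46562448] [544.67385429 -11.68005602 207.60134361]
170 547 [512.81294833 -23.48604518 176.90235472] [473.02761874 -58.95440283 170.62185762] [552.07929639  19.67027174 183.6347182 ]
2 1268 [478.66355891 -31.20761694   6.00146404] [ 408.80562127 -128.64786576    2.00868093] [609.9035783  100.19155606  16.19233807]
top [207 202 204] [158 159 160] [[[ 463.55864785 -333.26868511    1.28411274]]]
side [170 177 181] [134 139 143] [[[ 465.44575635 -332.13815495    5.90570226]]]
```

View pics/ca.png

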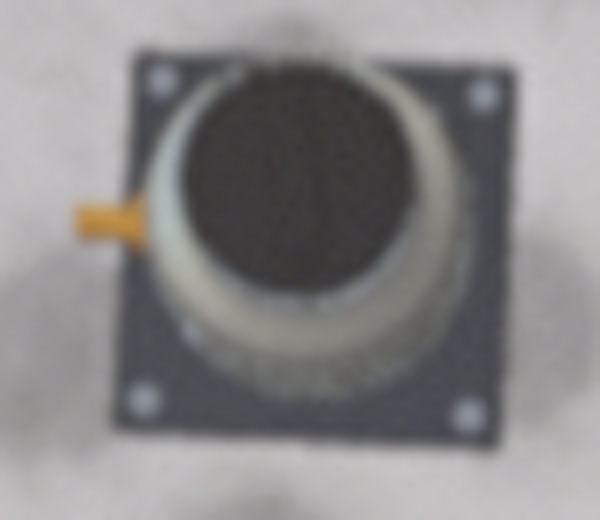

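View pics/cb.png

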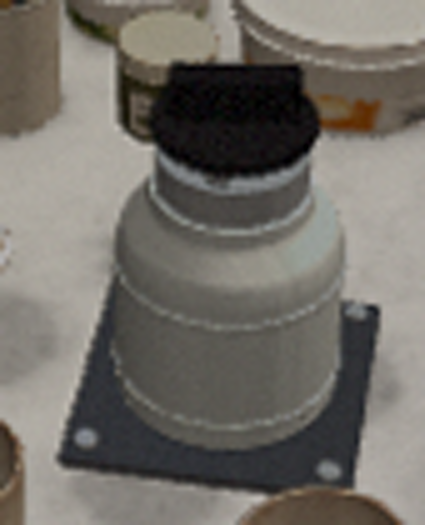

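Crops: foot corners at (138,50),(517,68),(498,445),(113,430) in the 8x crop. The stub points left (+y). The cap disc is round at (300,180), with its bar running roughly up and down (world x). In the side view the bar runs left to right.

Run:
```python
from h import *
t=cv2.imread("pics/top0.png");s=cv2.imread("pics/side0.png")
td=np.load("top_d.npy");sd=np.load("side_d.npy")
f=lambda x,y,k=8,u0=275,v0=160:((x+.5)/k-.5+u0,(y+.5)/k-.5+v0)
zf=6
C=np.array([onz("top",*f(*p),zf) for p in((138,50),(517,68),(498,445),(113,430))])
print("foot top",C.round(1).tolist(),C.mean(0).round(1))
B=np.array([onz("top",*f(*p),zf+1) for p in((162,83),(484,97),(469,415),(145,400))]);print("bolts",B.mean(0).round(1), np.linalg.norm(np.diff(B,axis=0),axis=1))
def yaw(Q): # x axis: from bottom to top in image
    v=(Q[0]-Q[3])+(Q[1]-Q[2]); w=(Q[0]-Q[1])+(Q[3]-Q[2]); return np.degrees([np.arctan2(v[1],v[0]),np.arctan2(w[1],w[0])-np.pi/2])
print("yaw",yaw(C),yaw(B))
Bs=np.array([two(f(*a),f(*b,5,295,160))[0] for a,b in zip(((162,83),(469,415),(145,400)),((357,312),(329,470)[:2],(86,437))) if 0] or [[0,0,0]])
# two-view bolts: side left-near(86,437) , near right(329,470), far right(357,312)
for a,b in (((469,415),(86,437)),((484,97),(329,470)),((162,83),(357,312))):
    p,e=two(f(*a),f(*b,5,295,160));print("bolt2v",p.round(1),round(e,1))
# cap: two-view on the bar from each cloud
for n,d,box in(("top",td,(275,160,350,225)),("side",sd,(315,165,370,215))):
    P=cloud(n,d,box);
    for lo,hi in((197,212),(173,183)):
        m=((P[...,2]>lo)&(P[...,2]<hi)&(np.hypot(P[...,0]-512,P[...,1]+20)<50)).astype(np.uint8)
        k,l,st,ce=cv2.connectedComponentsWithStats(m);m=l==1+st[1:,4].argmax() if k>1 else m>0
        r=cv2.minAreaRect(P[m][:,:2].astype(np.float32));Q=P[m];ev,V=np.linalg.eigh(np.cov(Q[:,:2].T));print(n,lo,m.sum(),r,Q.mean(0).round(1),np.degrees(np.arctan2(V[1,1],V[0,1])).round(1))
# lid, cap masks
g=cv2.cvtColor(t,cv2.COLOR_BGR2HSV)
c=blob(g[...,2]<80,(312,182)) if 0 else None
for n,im,p in(("top",t,(417,205)),("side",s,(304,334))):
    x=im.copy();m=np.zeros((402,642),np.uint8);_,_,m,r=cv2.floodFill(x,m,p,0,(9,)*3,(9,)*3,4|cv2.FLOODFILL_FIXED_RANGE|cv2.FLOODFILL_MASK_ONLY|(1<<8))
    c=blob(cv2.morphologyEx(m[1:-1,1:-1],cv2.MORPH_CLOSE,np.ones((5,5))),p);e=cv2.fitEllipse(cv2.convexHull(c));print(n,"lid",e)
    for z in(0,7):
        H=np.array([onz(n,*q[0],z) for q in cv2.convexHull(c)])[:,:2].astype(np.float32);print(z,cv2.minEnclosingCircle(H),cv2.fitEllipse(H))
    globals()[n+"c"]=e[0]
print(two(topc,sidec))
```

```text
foot top [[591.4, 47.3, 6.0], [581.5, -98.9, 6.0], [436.0, -88.8, 6.0], [444.1, 57.8, 6.0]] [513.2 -20.6   6. ]
bolts [512.8 -20.1   7. ] [124.18381539 122.93380091 123.68335813]
yaw [-4.03003883 -3.52689255] [-3.59088254 -3.62080726]
bolt2v [446.5 -78.1  11.5] 1.2
bolt2v [569.6 -85.9  10.8] 0.2
bolt2v [577.9  37.8   9.4] 0.5
top 197 144 ((513.8814086914062, -20.014888763427734), (62.663414001464844, 15.84227180480957), 4.538919925689697) [513.5 -20.1 202.7] -175.1
top 173 524 ((512.55517578125, -19.83993148803711), (78.13101196289062, 79.09119415283203), 89.76377868652344) [512.9 -20.2 177.1] 95.9
side 197 142 ((511.770751953125, -22.213302612304688), (64.49725341796875, 18.93570899963379), 9.731111526489258) [512.3 -23.7 201.6] -173.6
side 173 335 ((513.2490234375, -31.987258911132812), (79.27783203125, 60.53590774536133), 5.956295967102051) [513.2 -37.8 177. ] -172.1
top lid ((416.06439208984375, 204.21510314941406), (30.57219123840332, 32.43157958984375), 148.468505859375)
0 ((467.5343017578125, -329.69744873046875), 50.358280181884766) ((466.3619384765625, -330.7297668457031), (93.57225036621094, 98.42155456542969), 106.84735107421875)
7 ((466.74365234375, -328.3495178222656), 50.10002136230469) ((465.57733154296875, -329.3765563964844), (93.09227752685547, 97.91670227050781), 106.84750366210938)
side lid ((304.0868225097656, 333.10662841796875), (40.36473083496094, 47.463897705078125), 87.52436828613281)
0 ((464.0564270019531, -323.6582336425781), 50.90470886230469) ((464.1809387207031, -323.7921142578125), (99.51831817626953, 101.08403015136719), 62.802974700927734)
7 ((464.9992370605469, -328.5020446777344), 50.45642852783203) ((465.1226501464844, -328.63470458984375), (98.64188385009766, 100.19380950927734), 62.80239486694336)
(array([ 465.38623935, -329.72737285,    5.64395024]), np.float64(0.28047947025802467))
```

Emit:
play_rows([
  {"gripper": 85, "xyz": [22, 33, 0], "yaw": -0.7},
  {"gripper": 85, "xyz": [22, 33, 0], "yaw": -0.7},
  {"gripper": 85, "xyz": [22, 33, 0], "yaw": -0.7},
  {"gripper": 85, "xyz": [22, 33, 0], "yaw": -0.7},
  {"gripper": 85, "xyz": [22, 33, 0], "yaw": -0.7},
  {"gripper": 85, "xyz": [22, 33, 0], "yaw": -0.7},
  {"gripper": 85, "xyz": [22, 33, 0], "yaw": -0.7},
  {"gripper": 85, "xyz": [22, 33, 0], "yaw": -0.7},
])

```text
t: 0.9
ee_pos: [339.7, -285.8, 303.7]
eef_rot: [-3.127, -0.297, 0.0]
contact_force: [0.1, -0.1, 1.1]
gripper_width: 0.996
grasp_force: 0.0
```

Emit:
play_rows([
  {"gripper": 60, "xyz": [25, 38, 0], "yaw": -0.7},
  {"gripper": 60, "xyz": [25, 38, 0], "yaw": -0.7},
  {"gripper": 60, "xyz": [25, 38, 0], "yaw": -0.7},
  {"gripper": 60, "xyz": [25, 38, 0], "yaw": -0.7},
  {"gripper": 60, "xyz": [25, 38, 0], "yaw": -0.7},
  {"gripper": 60, "xyz": [25, 38, 0], "yaw": -0.7},
  {"gripper": 60, "xyz": [24, 39, 0], "yaw": -0.8},
  {"gripper": 60, "xyz": [0, 0, 0], "yaw": -0.7},
])

```text
t: 1.7
ee_pos: [515.3, -16.4, 303.3]
eef_rot: [-3.136, -0.15, -0.001]
contact_force: [0.2, 0.0, -0.4]
gripper_width: 0.7
grasp_force: 0.0
```

Emit:
play_rows([
  {"gripper": 45, "xyz": [0, 0, 0], "yaw": 0},
  {"gripper": 45, "xyz": [0, 0, -8], "yaw": 0},
  {"gripper": 45, "xyz": [0, 0, -10], "yaw": 0},
  {"gripper": 45, "xyz": [0, 0, -10], "yaw": 0},
  {"gripper": 45, "xyz": [0, 0, -8], "yaw": 0},
  {"gripper": 45, "xyz": [0, 0, -6], "yaw": 0},
  {"gripper": 45, "xyz": [0, 0, -4], "yaw": 0},
  {"gripper": 45, "xyz": [0, 0, 0], "yaw": 0},
])

```text
t: 2.5
ee_pos: [513.0, -20.4, 257.3]
eef_rot: [-3.138, -0.142, 0.002]
contact_force: [-0.5, 0.4, 0.6]
gripper_width: 0.526
grasp_force: 0.0
```

Run:
```python
from h import *
s=observe();print(s["ee_pos"],s["eef_rot"],s["contact_force"],s["moment"])
p,d=grab_frame("side");q,_=grab_frame("top")
a=cv2.resize(p[110:230,280:400],None,fx=4,fy=4,interpolation=2);b=cv2.resize(q[140:230,270:350],None,fx=4,fy=4,interpolation=2)
b=cv2.copyMakeBorder(b,0,480-360,0,0,0);cv2.imwrite("pics/g1.png",np.hstack([a,b[:, :320]]))
```

```text
[512.99900602 -20.43474133 257.34930629] [-3.13836158e+00 -1.41990368e-01  1.69386775e-03] [-0.45470396  0.43727664  0.57394934] [-0.04330868  0.03939262 -0.00376273]
```

View pics/g1.png

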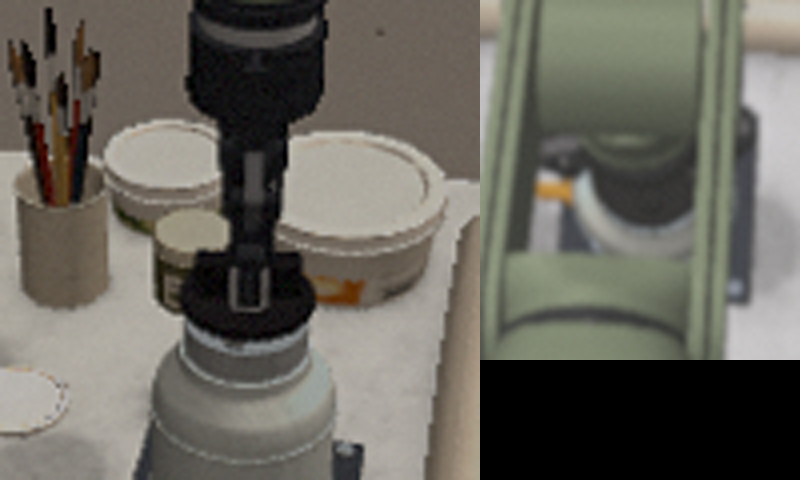

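Fingers stand on both sides of the bar (side crop, near (248,285)). Closing.

Emit:
play_rows([
  {"gripper": 10, "xyz": [0, 0, 0], "yaw": 0},
  {"gripper": 10, "xyz": [0, 0, 0], "yaw": 0},
  {"gripper": 10, "xyz": [0, 0, 0], "yaw": 0},
  {"gripper": 10, "xyz": [0, 0, 0], "yaw": 0},
  {"gripper": 10, "xyz": [0, 0, 0], "yaw": 0},
  {"gripper": 10, "xyz": [0, 0, 0], "yaw": 0},
  {"gripper": 10, "xyz": [0, 0, 0], "yaw": 0},
  {"gripper": 10, "xyz": [0, 0, 0], "yaw": 0},
])

```text
t: 3.4
ee_pos: [513.4, -20.3, 258.1]
eef_rot: [3.138, 0.142, 0.001]
contact_force: [0.5, 0.0, 3.0]
gripper_width: 0.172
grasp_force: 60.2
```

```bash
cat > s.py <<'E'
from cell import *
import numpy as np
s=observe();r=s["eef_rot"];print(s["t"],s["ee_pos"].round(1),"F",s["contact_force"].round(2),"M",s["moment"].round(3),"yaw",round(2*np.degrees(np.arctan(r[1]/r[0])),2),s["gripper_width"],s["grasp_force"],"q6",s["joint_positions"][5],"tau6",s["joint_torque"][5])
E
python3 s.py
```

```text
3.4 [513.4 -20.3 258.1] F [0.54 0.01 2.95] M [ 0.153 -0.019 -0.032] yaw 5.19 0.172447156721854 60.24790048599243 q6 1.418248076601204 tau6 0.0026408587291371077
```

Emit:
play_rows([
  {"gripper": 10, "xyz": [0, 0, 0], "yaw": 2},
  {"gripper": 10, "xyz": [0, 0, 0], "yaw": 2},
  {"gripper": 10, "xyz": [0, 0, 0], "yaw": 2},
  {"gripper": 10, "xyz": [0, 0, 0], "yaw": 2},
  {"gripper": 10, "xyz": [0, 0, 0], "yaw": 2},
  {"gripper": 10, "xyz": [0, 0, 0], "yaw": 2},
  {"gripper": 10, "xyz": [0, 0, 0], "yaw": 2},
  {"gripper": 10, "xyz": [0, 0, 0], "yaw": 0},
])

```text
t: 4.2
ee_pos: [513.2, -20.5, 258.0]
eef_rot: [3.097, 0.524, -0.0]
contact_force: [-0.8, -0.2, 3.1]
gripper_width: 0.168
grasp_force: 60.3
```

```bash
python3 s.py
```

```text
4.2 [513.2 -20.5 258. ] F [-0.78 -0.19  3.11] M [-0.101  0.056  0.004] yaw 19.19 0.1684524578889876 60.31787931919098 q6 1.1739933594870036 tau6 -0.15967698767781258
```

Emit:
play_rows([
  {"gripper": 10, "xyz": [0, 0, 0], "yaw": 0.4},
  {"gripper": 10, "xyz": [0, 0, 0], "yaw": 0.3},
  {"gripper": 10, "xyz": [0, 0, 0], "yaw": 0.3},
  {"gripper": 10, "xyz": [0, 0, 0], "yaw": 0.3},
  {"gripper": 10, "xyz": [0, 0, 0], "yaw": 0.3},
  {"gripper": 10, "xyz": [0, 0, 0], "yaw": 0.3},
  {"gripper": 10, "xyz": [0, 0, 0], "yaw": 0.3},
  {"gripper": 10, "xyz": [0, 0, 0], "yaw": 0.3},
])

```text
t: 5.0
ee_pos: [513.2, -20.4, 257.9]
eef_rot: [3.085, 0.592, -0.0]
contact_force: [-0.4, -1.1, 3.6]
gripper_width: 0.171
grasp_force: 60.3
```

```bash
python3 s.py
```

```text
5.0 [513.2 -20.4 257.9] F [-0.4  -1.11  3.56] M [-0.293  0.12  -0.055] yaw 21.72 0.1714329956108442 60.329811573028564 q6 1.1298746406246096 tau6 0.02443432342261076
```

Emit:
play_rows([
  {"gripper": 10, "xyz": [0, 0, 0], "yaw": 0.3},
  {"gripper": 10, "xyz": [0, 0, 0], "yaw": 0.3},
  {"gripper": 10, "xyz": [0, 0, 0], "yaw": 0.3},
  {"gripper": 10, "xyz": [0, 0, 0], "yaw": 0.3},
  {"gripper": 10, "xyz": [0, 0, 0], "yaw": 0.3},
  {"gripper": 10, "xyz": [0, 0, 0], "yaw": 0.3},
  {"gripper": 10, "xyz": [0, 0, 0], "yaw": 0.3},
  {"gripper": 10, "xyz": [0, 0, 0], "yaw": 0.3},
])

```text
t: 5.8
ee_pos: [513.2, -20.3, 257.9]
eef_rot: [-3.072, -0.656, -0.0]
contact_force: [-0.8, 0.0, 3.0]
gripper_width: 0.171
grasp_force: 60.4
```

```bash
python3 s.py
```

```text
5.8 [513.2 -20.3 257.9] F [-0.84  0.03  3.01] M [-0.181  0.067 -0.037] yaw 24.11 0.17132865991532062 60.35720229148865 q6 1.0880030466697423 tau6 0.02605233108624816
```

Emit:
play_rows([
  {"gripper": 10, "xyz": [0, 0, 0], "yaw": 0.3},
  {"gripper": 10, "xyz": [0, 0, 0], "yaw": 0.3},
  {"gripper": 10, "xyz": [0, 0, 0], "yaw": 0.3},
  {"gripper": 10, "xyz": [0, 0, 0], "yaw": 0.3},
  {"gripper": 10, "xyz": [0, 0, 0], "yaw": 0.3},
  {"gripper": 10, "xyz": [0, 0, 0], "yaw": 0.3},
  {"gripper": 10, "xyz": [0, 0, 0], "yaw": 0.3},
  {"gripper": 10, "xyz": [0, 0, 0], "yaw": 0.3},
])

```text
t: 6.6
ee_pos: [513.2, -20.3, 257.9]
eef_rot: [-3.058, -0.721, -0.0]
contact_force: [0.2, 0.4, 2.8]
gripper_width: 0.172
grasp_force: 60.3
```

```bash
python3 s.py
```

```text
6.6 [513.2 -20.3 257.9] F [0.25 0.35 2.85] M [-0.025  0.082 -0.027] yaw 26.52 0.17240291069899324 60.32818078994751 q6 1.0460476375091576 tau6 0.028545992681756616
```

Emit:
play_rows([
  {"gripper": 10, "xyz": [0, 0, 0], "yaw": 0.3},
  {"gripper": 10, "xyz": [0, 0, 0], "yaw": 0.3},
  {"gripper": 10, "xyz": [0, 0, 0], "yaw": 0.3},
  {"gripper": 10, "xyz": [0, 0, 0], "yaw": 0.3},
  {"gripper": 10, "xyz": [0, 0, 0], "yaw": 0.3},
  {"gripper": 10, "xyz": [0, 0, 0], "yaw": 0.3},
  {"gripper": 10, "xyz": [0, 0, 0], "yaw": 0.3},
  {"gripper": 10, "xyz": [0, 0, 0], "yaw": 0.3},
])

```text
t: 7.4
ee_pos: [513.2, -20.4, 258.0]
eef_rot: [3.042, 0.784, 0.0]
contact_force: [-0.1, -1.1, 2.6]
gripper_width: 0.171
grasp_force: 60.3
```

```bash
python3 s.py
```

```text
7.4 [513.2 -20.4 258. ] F [-0.08 -1.1   2.63] M [-0.089  0.063 -0.026] yaw 28.92 0.17059587756938602 60.31717658042908 q6 1.0041852537008458 tau6 0.028655502246692777
```

Emit:
play_rows([
  {"gripper": 10, "xyz": [0, 0, 0], "yaw": 0.3},
  {"gripper": 10, "xyz": [0, 0, 0], "yaw": 0.3},
  {"gripper": 10, "xyz": [0, 0, 0], "yaw": 0.3},
  {"gripper": 10, "xyz": [0, 0, 0], "yaw": 0.3},
  {"gripper": 10, "xyz": [0, 0, 0], "yaw": 0.3},
  {"gripper": 10, "xyz": [0, 0, 0], "yaw": 0.3},
  {"gripper": 10, "xyz": [0, 0, 0], "yaw": 0.3},
  {"gripper": 10, "xyz": [0, 0, 0], "yaw": 0.3},
])

```text
t: 8.2
ee_pos: [513.2, -20.4, 258.0]
eef_rot: [3.025, 0.848, 0.0]
contact_force: [-0.4, -0.9, 2.7]
gripper_width: 0.172
grasp_force: 60.3
```

```bash
python3 s.py
```

```text
8.2 [513.2 -20.4 258. ] F [-0.37 -0.86  2.72] M [-0.112  0.085 -0.053] yaw 31.31 0.1721365427439637 60.31388282775879 q6 0.9623092483584395 tau6 0.027684277156367898
```

Emit:
play_rows([
  {"gripper": 10, "xyz": [0, 0, 0], "yaw": 0.3},
  {"gripper": 10, "xyz": [0, 0, 0], "yaw": 0.3},
  {"gripper": 10, "xyz": [0, 0, 0], "yaw": 0.3},
  {"gripper": 10, "xyz": [0, 0, 0], "yaw": 0.3},
  {"gripper": 10, "xyz": [0, 0, 0], "yaw": 0.3},
  {"gripper": 10, "xyz": [0, 0, 0], "yaw": 0.3},
  {"gripper": 10, "xyz": [0, 0, 0], "yaw": 0.3},
  {"gripper": 10, "xyz": [0, 0, 0], "yaw": 0.3},
])

```text
t: 9.0
ee_pos: [513.1, -20.2, 257.9]
eef_rot: [-3.006, -0.911, 0.0]
contact_force: [-0.6, 1.0, 3.3]
gripper_width: 0.169
grasp_force: 60.4
```

```bash
python3 s.py
```

```text
9.0 [513.1 -20.2 257.9] F [-0.57  1.    3.27] M [ 0.069  0.146 -0.092] yaw 33.7 0.16925182606023317 60.381574630737305 q6 0.9204838652431234 tau6 -0.031267673475667834
```

Emit:
play_rows([
  {"gripper": 10, "xyz": [0, 0, 0], "yaw": 0.2},
  {"gripper": 10, "xyz": [0, 0, 0], "yaw": 0.2},
  {"gripper": 10, "xyz": [0, 0, 0], "yaw": 0.2},
  {"gripper": 10, "xyz": [0, 0, 0], "yaw": 0},
  {"gripper": 10, "xyz": [0, 0, 0], "yaw": 0},
  {"gripper": 10, "xyz": [0, 0, 0], "yaw": 0},
  {"gripper": 10, "xyz": [0, 0, 0], "yaw": 0},
  {"gripper": 10, "xyz": [0, 0, 0], "yaw": 0},
])

```text
t: 9.8
ee_pos: [513.1, -20.1, 257.9]
eef_rot: [-3.002, -0.926, 0.0]
contact_force: [-1.8, 3.0, 4.7]
gripper_width: 0.17
grasp_force: 60.6
```

```bash
python3 s.py
```

```text
9.8 [513.1 -20.1 257.9] F [-1.82  3.02  4.72] M [ 0.585  0.448 -0.144] yaw 34.28 0.16997465992501046 60.60933530330658 q6 0.9103848885790399 tau6 -0.12267912738025188
```

Emit:
play_rows([
  {"gripper": 10, "xyz": [0, 0, 0], "yaw": 0.2},
  {"gripper": 10, "xyz": [0, 0, 0], "yaw": 0.2},
  {"gripper": 10, "xyz": [0, 0, 0], "yaw": 0.2},
  {"gripper": 10, "xyz": [0, 0, 0], "yaw": 0},
  {"gripper": 10, "xyz": [0, 0, 0], "yaw": 0},
  {"gripper": 10, "xyz": [0, 0, 0], "yaw": 0},
  {"gripper": 10, "xyz": [0, 0, 0], "yaw": 0},
  {"gripper": 10, "xyz": [0, 0, 0], "yaw": 0},
])

```text
t: 10.6
ee_pos: [513.0, -20.1, 257.9]
eef_rot: [-2.996, -0.941, 0.001]
contact_force: [-2.0, 4.1, 5.7]
gripper_width: 0.173
grasp_force: 60.8
```

```bash
python3 s.py
```

```text
10.6 [513.  -20.1 257.9] F [-2.03  4.12  5.67] M [ 0.882  0.599 -0.166] yaw 34.88 0.1725175725227638 60.76124846935272 q6 0.8998406957795504 tau6 -0.19823372829705477
```

Emit:
play_rows([
  {"gripper": 10, "xyz": [0, 0, 0], "yaw": 0.2},
  {"gripper": 10, "xyz": [0, 0, 0], "yaw": 0.2},
  {"gripper": 10, "xyz": [0, 0, 0], "yaw": 0},
  {"gripper": 10, "xyz": [0, 0, 0], "yaw": 0},
  {"gripper": 10, "xyz": [0, 0, 0], "yaw": 0},
  {"gripper": 10, "xyz": [0, 0, 0], "yaw": 0},
  {"gripper": 10, "xyz": [0, 0, 0], "yaw": 0},
  {"gripper": 10, "xyz": [0, 0, 0], "yaw": 0},
])

```text
t: 11.4
ee_pos: [512.9, -20.0, 257.9]
eef_rot: [-2.993, -0.952, 0.001]
contact_force: [-3.1, 4.6, 4.6]
gripper_width: 0.173
grasp_force: 60.8
```

```bash
python3 s.py
```

```text
11.4 [512.9 -20.  257.9] F [-3.1   4.65  4.6 ] M [ 0.905  0.63  -0.232] yaw 35.27 0.17331182579712012 60.809181332588196 q6 0.8929255866180846 tau6 -0.21511439234018326
```

Emit:
play_rows([
  {"gripper": 10, "xyz": [0, 0, 0], "yaw": -1},
  {"gripper": 10, "xyz": [0, 0, 0], "yaw": -1},
  {"gripper": 10, "xyz": [0, 0, -1], "yaw": 0},
  {"gripper": 10, "xyz": [0, 0, -1], "yaw": 0},
  {"gripper": 10, "xyz": [0, 0, -1.5], "yaw": 0},
  {"gripper": 10, "xyz": [0, 0, -1.5], "yaw": 0},
  {"gripper": 10, "xyz": [0, 0, -1], "yaw": 0},
  {"gripper": 10, "xyz": [0, 0, 0], "yaw": 0},
])

```text
t: 12.2
ee_pos: [513.3, -20.4, 252.8]
eef_rot: [3.009, 0.9, 0.001]
contact_force: [-4.2, 2.7, 10.2]
gripper_width: 0.172
grasp_force: 61.5
```

```bash
python3 s.py
```

```text
12.2 [513.3 -20.4 252.8] F [-4.25  2.66 10.23] M [ 0.695  0.848 -0.021] yaw 33.32 0.1715670034620077 61.52859628200531 q6 0.9273851683996599 tau6 -0.004484470118768513
```

Emit:
play_rows([
  {"gripper": 10, "xyz": [0, 0, -1], "yaw": 0},
  {"gripper": 10, "xyz": [0, 0, -0.8], "yaw": 0},
  {"gripper": 10, "xyz": [0, 0, 0], "yaw": 0},
  {"gripper": 10, "xyz": [0, 0, 0], "yaw": 1},
  {"gripper": 10, "xyz": [0, 0, 0], "yaw": 1},
  {"gripper": 10, "xyz": [0, 0, 0], "yaw": 1},
  {"gripper": 10, "xyz": [0, 0, 0], "yaw": 1},
  {"gripper": 10, "xyz": [0, 0, 0], "yaw": 0},
])

```text
t: 13.0
ee_pos: [513.7, -20.6, 251.7]
eef_rot: [2.975, 1.005, 0.003]
contact_force: [-3.9, 3.7, 12.4]
gripper_width: 0.173
grasp_force: 61.7
```

```bash
python3 s.py
```

```text
13.0 [513.7 -20.6 251.7] F [-3.89  3.67 12.38] M [ 0.525  0.724 -0.037] yaw 37.33 0.17273619164471837 61.67507350444794 q6 0.85751715466149 tau6 -0.12472661677747965
```

Emit:
play_rows([
  {"gripper": 10, "xyz": [0, 0, 0], "yaw": 1.5},
  {"gripper": 10, "xyz": [0, 0, 0], "yaw": 2.5},
  {"gripper": 10, "xyz": [0, 0, 0], "yaw": 3},
  {"gripper": 10, "xyz": [0, 0, 0], "yaw": 3},
  {"gripper": 10, "xyz": [0, 0, 0], "yaw": 3},
  {"gripper": 10, "xyz": [0, 0, 0], "yaw": 3},
  {"gripper": 10, "xyz": [0, 0, 0], "yaw": 3},
  {"gripper": 10, "xyz": [0, 0, 0], "yaw": 2},
])

```text
t: 13.8
ee_pos: [513.7, -20.4, 251.7]
eef_rot: [2.741, 1.532, 0.004]
contact_force: [-3.7, 3.6, 12.7]
gripper_width: 0.174
grasp_force: 61.8
```

```bash
python3 s.py
```

```text
13.8 [513.7 -20.4 251.7] F [-3.68  3.62 12.66] M [ 0.702  0.676 -0.102] yaw 58.39 0.17416481567549666 61.77329778671265 q6 0.48957382082386675 tau6 0.11707253521308303
```

Emit:
play_rows([
  {"gripper": 10, "xyz": [0, 0, 0], "yaw": 2},
  {"gripper": 10, "xyz": [0, 0, 0], "yaw": 2},
  {"gripper": 10, "xyz": [0, 0, 0], "yaw": 2},
  {"gripper": 10, "xyz": [0, 0, 0], "yaw": 2},
  {"gripper": 10, "xyz": [0, 0, 0], "yaw": 2},
  {"gripper": 10, "xyz": [0, 0, 0], "yaw": 2},
  {"gripper": 10, "xyz": [0, 0, 0], "yaw": 2},
  {"gripper": 10, "xyz": [0, 0, 0], "yaw": 1},
])

```text
t: 14.6
ee_pos: [513.6, -20.2, 251.7]
eef_rot: [2.519, 1.876, 0.003]
contact_force: [-3.5, 4.4, 12.0]
gripper_width: 0.171
grasp_force: 61.7
```

```bash
python3 s.py
```

```text
14.6 [513.6 -20.2 251.7] F [-3.47  4.42 12.02] M [ 0.78   0.758 -0.132] yaw 73.35 0.17070431599281183 61.71189486980438 q6 0.22852756406661873 tau6 -0.034664771519601345
```

Now slowly to the end stop.

Emit:
play_rows([
  {"gripper": 10, "xyz": [0, 0, 0], "yaw": 0.8},
  {"gripper": 10, "xyz": [0, 0, 0], "yaw": 0.8},
  {"gripper": 10, "xyz": [0, 0, 0], "yaw": 0.8},
  {"gripper": 10, "xyz": [0, 0, 0], "yaw": 0.8},
  {"gripper": 10, "xyz": [0, 0, 0], "yaw": 0.8},
  {"gripper": 10, "xyz": [0, 0, 0], "yaw": 0.8},
  {"gripper": 10, "xyz": [0, 0, 0], "yaw": 0.8},
  {"gripper": 10, "xyz": [0, 0, 0], "yaw": 0.4},
])

```text
t: 15.4
ee_pos: [513.6, -20.2, 251.7]
eef_rot: [2.418, 2.004, 0.003]
contact_force: [-3.5, 4.4, 11.9]
gripper_width: 0.174
grasp_force: 61.7
```

```bash
python3 s.py
```

```text
15.4 [513.6 -20.2 251.7] F [-3.54  4.45 11.91] M [ 0.861  0.766 -0.108] yaw 79.31 0.17431439079999678 61.74418866634369 q6 0.12439524650344673 tau6 -0.08043051464483142
```

Emit:
play_rows([
  {"gripper": 10, "xyz": [0, 0, 0], "yaw": 0.3},
  {"gripper": 10, "xyz": [0, 0, 0], "yaw": 0.3},
  {"gripper": 10, "xyz": [0, 0, 0], "yaw": 0.3},
  {"gripper": 10, "xyz": [0, 0, 0], "yaw": 0.3},
  {"gripper": 10, "xyz": [0, 0, 0], "yaw": 0.3},
  {"gripper": 10, "xyz": [0, 0, 0], "yaw": 0.3},
  {"gripper": 10, "xyz": [0, 0, 0], "yaw": 0},
  {"gripper": 10, "xyz": [0, 0, 0], "yaw": 0},
])

```text
t: 16.2
ee_pos: [513.5, -20.2, 251.7]
eef_rot: [2.386, 2.041, 0.003]
contact_force: [-4.3, 4.4, 13.2]
gripper_width: 0.171
grasp_force: 61.7
```

```bash
python3 s.py
```

```text
16.2 [513.5 -20.2 251.7] F [-4.27  4.37 13.21] M [ 0.877  0.686 -0.082] yaw 81.09 0.17108309659751336 61.72142207622528 q6 0.09331210402370683 tau6 -0.10032901307567954
```

Emit:
play_rows([
  {"gripper": 10, "xyz": [0, 0, 1], "yaw": 0},
  {"gripper": 10, "xyz": [0, 0, 1], "yaw": 0},
  {"gripper": 10, "xyz": [0, 0, 1], "yaw": 0},
  {"gripper": 10, "xyz": [0, 0, 1], "yaw": 0},
  {"gripper": 10, "xyz": [0, 0, 1.5], "yaw": 0},
  {"gripper": 10, "xyz": [0, 0, 1.5], "yaw": 0},
  {"gripper": 10, "xyz": [0, 0, 1], "yaw": 0},
  {"gripper": 10, "xyz": [0, 0, 0], "yaw": 0},
])

```text
t: 17.0
ee_pos: [513.6, -20.3, 258.1]
eef_rot: [2.387, 2.042, 0.001]
contact_force: [-0.1, 4.2, 3.6]
gripper_width: 0.167
grasp_force: 60.3
```

```bash
python3 s.py
```

```text
17.0 [513.6 -20.3 258.1] F [-0.13  4.23  3.57] M [ 0.828 -0.022  0.074] yaw 81.1 0.16713271513979389 60.27482628822327 q6 0.09336824359547376 tau6 -0.003990504483226687
```

Emit:
play_rows([
  {"gripper": 10, "xyz": [0, 0.3, 0], "yaw": 0},
  {"gripper": 10, "xyz": [0, 0.3, 0.5], "yaw": 0},
  {"gripper": 10, "xyz": [0, 0, 0.5], "yaw": 0},
  {"gripper": 10, "xyz": [0, 0, 1], "yaw": 0},
  {"gripper": 10, "xyz": [0, 0, 1], "yaw": 0},
  {"gripper": 10, "xyz": [0, 0, 1], "yaw": 0},
  {"gripper": 10, "xyz": [0, 0, 0], "yaw": 0},
  {"gripper": 10, "xyz": [0, 0, 0], "yaw": 0},
])

```text
t: 17.8
ee_pos: [513.1, -20.0, 262.2]
eef_rot: [2.387, 2.042, -0.001]
contact_force: [0.1, 0.5, -2.0]
gripper_width: 0.17
grasp_force: 59.7
```

```bash
python3 s.py
```

```text
17.8 [513.1 -20.  262.2] F [ 0.14  0.48 -2.01] M [ 0.042 -0.055  0.029] yaw 81.09 0.1703177118498464 59.70311164855957 q6 0.09466661322050751 tau6 0.001227039574587252
```

Cap free (load ≈ its weight). Lift.

Emit:
play_rows([
  {"gripper": 10, "xyz": [0, 0, 4], "yaw": 0},
  {"gripper": 10, "xyz": [0, 0, 8], "yaw": 0},
  {"gripper": 10, "xyz": [0, 0, 12], "yaw": 0},
  {"gripper": 10, "xyz": [0, 0, 15], "yaw": 0},
  {"gripper": 10, "xyz": [0, 0, 15], "yaw": 0},
  {"gripper": 10, "xyz": [0, 0, 12], "yaw": 0},
  {"gripper": 10, "xyz": [0, 0, 6], "yaw": 0},
  {"gripper": 10, "xyz": [0, 0, 2], "yaw": 0},
])

```text
t: 18.6
ee_pos: [513.3, -19.8, 337.1]
eef_rot: [2.386, 2.041, 0.002]
contact_force: [-0.5, 0.2, -1.7]
gripper_width: 0.171
grasp_force: 59.7
```

Run:
```python
exec(open("s.py").read())
from h import *
p,d=grab_frame("side");cv2.imwrite("pics/l1.png",cv2.resize(p[80:240,260:440],None,fx=3,fy=3))
P=cloud("side",d,(260,80,440,240))
np.save("side_l.npy",d)
```

```text
18.6 [513.3 -19.8 337.1] F [-0.5   0.21 -1.67] M [ 0.076 -0.014 -0.042] yaw 81.09 0.17131226923236995 59.71134066581726 q6 0.09463996167863431 tau6 -1.7610344116292254e-05
```

View pics/l1.png

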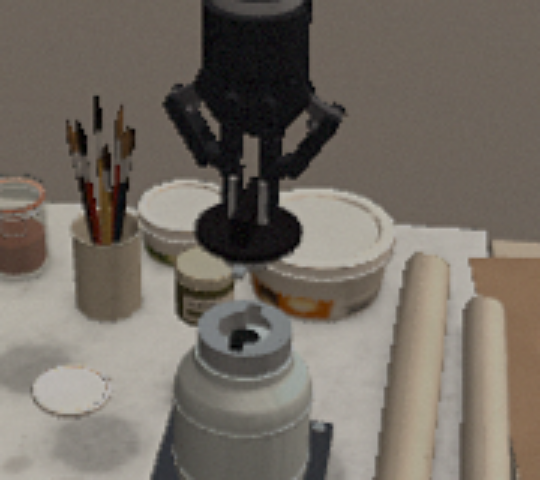

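Cap hangs upright in the fingers above the open neck (crop (248,235)). Carrying it to the lid.

Emit:
play_rows([
  {"gripper": 10, "xyz": [-2, -12, 0], "yaw": 0},
  {"gripper": 10, "xyz": [-4, -25, 0], "yaw": 0},
  {"gripper": 10, "xyz": [-6, -36, 0], "yaw": 0},
  {"gripper": 10, "xyz": [-6, -36, 0], "yaw": 0},
  {"gripper": 10, "xyz": [-6, -36, 0], "yaw": 0},
  {"gripper": 10, "xyz": [-6, -36, 0], "yaw": 0},
  {"gripper": 10, "xyz": [-6, -36, 0], "yaw": 0},
  {"gripper": 10, "xyz": [-5, -36, 0], "yaw": 0},
])

```text
t: 19.45
ee_pos: [470.9, -274.8, 335.3]
eef_rot: [-2.387, -2.041, 0.001]
contact_force: [1.1, -0.3, -1.6]
gripper_width: 0.17
grasp_force: 59.7
```

Emit:
play_rows([
  {"gripper": 10, "xyz": [-4, -30, -5], "yaw": 0},
  {"gripper": 10, "xyz": [-2, -17, -15], "yaw": 0},
  {"gripper": 10, "xyz": [-1, -9, -25], "yaw": 0},
  {"gripper": 10, "xyz": [0, 0, -35], "yaw": 0},
  {"gripper": 10, "xyz": [0, 0, -35], "yaw": 0},
  {"gripper": 10, "xyz": [0, 0, -30], "yaw": 0},
  {"gripper": 10, "xyz": [0, 0, -20], "yaw": 0},
  {"gripper": 10, "xyz": [0, 0, -10], "yaw": 0},
])

```text
t: 20.25
ee_pos: [463.6, -327.6, 157.8]
eef_rot: [-2.382, -2.038, 0.002]
contact_force: [0.2, -0.6, -1.0]
gripper_width: 0.167
grasp_force: 59.7
```

```bash
python3 s.py
```

```text
20.25 [ 463.6 -327.6  157.8] F [ 0.18 -0.55 -0.98] M [ 0.018  0.038 -0.053] yaw 81.1 0.16712719264661552 59.674837589263916 q6 -0.480217674528042 tau6 -0.0011725193326128647
```

Emit:
play_rows([
  {"gripper": 10, "xyz": [0, 0, 0], "yaw": 0},
  {"gripper": 10, "xyz": [0, 0, -8], "yaw": 0},
  {"gripper": 10, "xyz": [0, 0, -10], "yaw": 0},
  {"gripper": 10, "xyz": [0, 0, -10], "yaw": 0},
  {"gripper": 10, "xyz": [0, 0, -6], "yaw": 0},
  {"gripper": 10, "xyz": [0, 0, -2], "yaw": 0},
  {"gripper": 10, "xyz": [0, 0, 0], "yaw": 0},
  {"gripper": 10, "xyz": [0, 0, 0], "yaw": 0},
])

```text
t: 21.05
ee_pos: [465.4, -328.9, 125.4]
eef_rot: [2.387, 2.042, 0.0]
contact_force: [0.3, -0.5, -2.0]
gripper_width: 0.172
grasp_force: 59.7
```

Run:
```python
exec(open("s.py").read())
from h import *
p,d=grab_frame("side");cv2.imwrite("pics/p1.png",cv2.resize(p[240:370,220:400],None,fx=4,fy=4))
```

```text
21.05 [ 465.4 -328.9  125.4] F [ 0.25 -0.52 -2.03] M [-0.002 -0.019  0.024] yaw 81.09 0.17214245313937648 59.70685958862305 q6 -0.4798974031115317 tau6 -5.1854451612598496e-05
```

View pics/p1.png

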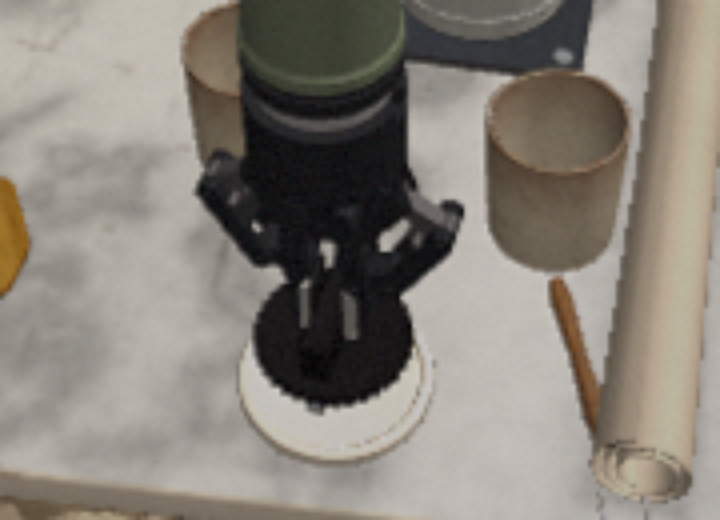

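Cap disc (335,340 in the crop) sits over the lid (335,385), centred to left and right. Lowering gently to contact.

Emit:
play_rows([
  {"gripper": 10, "xyz": [0, 0, -3], "yaw": 0},
  {"gripper": 10, "xyz": [0, 0, -2], "yaw": 0},
  {"gripper": 10, "xyz": [0, 0, -1], "yaw": 0},
  {"gripper": 10, "xyz": [0, 0, -1], "yaw": 0},
  {"gripper": 10, "xyz": [0, 0, -0.5], "yaw": 0},
  {"gripper": 10, "xyz": [0, 0, -0.5], "yaw": 0},
  {"gripper": 10, "xyz": [0, 0, -0.5], "yaw": 0},
  {"gripper": 10, "xyz": [0, 0, 0], "yaw": 0},
])

```text
t: 21.9
ee_pos: [465.3, -328.8, 116.8]
eef_rot: [2.387, 2.042, 0.0]
contact_force: [0.2, 0.0, -0.3]
gripper_width: 0.17
grasp_force: 59.9
```

```bash
python3 s.py
```

```text
21.9 [ 465.3 -328.8  116.8] F [ 0.24  0.04 -0.31] M [0.013 0.033 0.047] yaw 81.09 0.16961801667448076 59.87782895565033 q6 -0.47994060970131686 tau6 -0.008144773892126977
```

Emit:
play_rows([
  {"gripper": 10, "xyz": [0, 0, -0.3], "yaw": 0},
  {"gripper": 10, "xyz": [0, 0, -0.3], "yaw": 0},
  {"gripper": 10, "xyz": [0, 0, -0.3], "yaw": 0},
  {"gripper": 10, "xyz": [0, 0, 0], "yaw": 0},
  {"gripper": 10, "xyz": [0, 0, 0], "yaw": 0},
  {"gripper": 10, "xyz": [0, 0, 0], "yaw": 0},
  {"gripper": 10, "xyz": [0, 0, 0], "yaw": 0},
  {"gripper": 10, "xyz": [0, 0, 0], "yaw": 0},
])

```text
t: 22.7
ee_pos: [465.3, -328.7, 116.5]
eef_rot: [2.387, 2.042, 0.001]
contact_force: [-1.2, 2.6, 4.6]
gripper_width: 0.169
grasp_force: 60.7
```

```bash
python3 s.py
```

```text
22.7 [ 465.3 -328.7  116.5] F [-1.24  2.62  4.58] M [ 0.195  0.24  -0.015] yaw 81.08 0.16887215068927752 60.73749303817749 q6 -0.47986407824499855 tau6 -0.041171234333887696
```

Emit:
play_rows([
  {"gripper": 18, "xyz": [0, 0, 0], "yaw": 0},
  {"gripper": 20, "xyz": [0, 0, 0], "yaw": 0},
  {"gripper": 24, "xyz": [0, 0, 0], "yaw": 0},
  {"gripper": 30, "xyz": [0, 0, 0], "yaw": 0},
  {"gripper": 40, "xyz": [0, 0, 0], "yaw": 0},
  {"gripper": 45, "xyz": [0, 0, 0], "yaw": 0},
  {"gripper": 45, "xyz": [0, 0, 0], "yaw": 0},
  {"gripper": 45, "xyz": [0, 0, 0], "yaw": 0},
])

```text
t: 23.5
ee_pos: [465.2, -328.8, 115.7]
eef_rot: [2.387, 2.042, 0.0]
contact_force: [0.2, -1.0, -0.0]
gripper_width: 0.532
grasp_force: 0.0
```

Emit:
play_rows([
  {"gripper": 45, "xyz": [0, 0, 5], "yaw": 0},
  {"gripper": 45, "xyz": [0, 0, 10], "yaw": 0},
  {"gripper": 45, "xyz": [0, 0, 20], "yaw": 0},
  {"gripper": 45, "xyz": [0, 0, 30], "yaw": 0},
  {"gripper": 45, "xyz": [0, 0, 40], "yaw": 0},
  {"gripper": 45, "xyz": [0, 0, 40], "yaw": 0},
  {"gripper": 45, "xyz": [0, 0, 20], "yaw": 0},
  {"gripper": 45, "xyz": [0, 0, 0], "yaw": 0},
])

```text
t: 24.3
ee_pos: [466.3, -329.5, 285.4]
eef_rot: [2.381, 2.036, 0.003]
contact_force: [-0.3, 0.2, 0.5]
gripper_width: 0.524
grasp_force: 0.0
```

Run:
```python
exec(open("s.py").read())
from h import *
p,d=grab_frame("side");cv2.imwrite("pics/p2.png",cv2.resize(p[260:370,240:370],None,fx=5,fy=5))
P=cloud("side",d,(270,290,340,360))
Q=P.reshape(-1,3)
for lo,hi in((30,38.5),(55,70)):
    m=(Q[:,2]>lo)&(Q[:,2]<hi)&(np.hypot(Q[:,0]-465,Q[:,1]+329)<60);r=cv2.minEnclosingCircle(Q[m][:,:2].astype(np.float32));print(m.sum(),Q[m].mean(0),r)
```

```text
24.3 [ 466.3 -329.5  285.4] F [-0.25  0.25  0.52] M [-0.006  0.029  0.036] yaw 81.09 0.5241638997169348 0.0 q6 -0.47987911204428596 tau6 -4.786966556480365e-07
779 [ 465.44379099 -336.48382416   34.9552649 ] ((463.6257019042969, -331.8504333496094), 41.90107727050781)
221 [ 464.77930332 -333.49461842   60.39620099] ((464.486083984375, -330.6833190917969), 32.20527648925781)
```

View pics/p2.png

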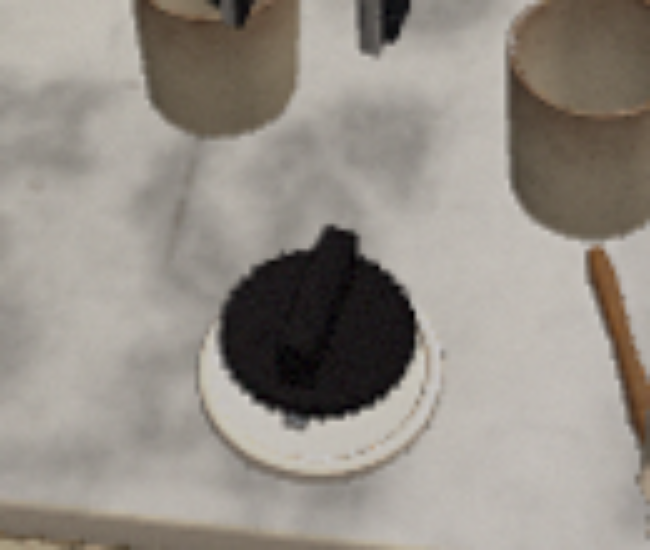

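The cap stands upright in the middle of the lid (crop (318,335)), at about (464,-331) against the lid's (465,-329). The gripper is clear.

```bash
python3 -c "
from cell import *
print(job_done())"
```

```text
the job is handed in; nothing more can be done
None
```

The job is handed in: I held the cap against the first stop for over a second, pressed it past and lifted it off, and it now stands upright on the middle of the white tub lid; the hand-in call gave no verdict.

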